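# Line up microscope objectives by height on the storage rail

### The arm

A 6-joint arm with a two-finger parallel gripper is mounted at the origin on the work surface. World frame = base frame: x ahead of the robot, y to its left, z up, the work surface at z = 0. Lengths are in mm, angles in rad, forces in N, time in s.
With the tool pointing down it reaches from about 325 to 1000 mm from the base axis. Payload 5.1 kg.
Tool frame: the origin (TCP) lies at the very end of the fingers, on their centre line; the grasp point (between the pads) lies 19 mm behind it (grasp_offset is the distance from the TCP to the grasp point, in mm); z points along the fingers, y is the line along which they close (so a half turn about z gives the same grasp; the last joint's range is limited). The gripper opens to 85 mm and grips with 20 to 120 N. Pads are 22 mm wide; open, the fingers measure 114 mm over their backs; the gripper's body (76 mm by 85 mm) begins 54 mm behind the grasp point. The pads swing forward as they close: fully open they stand 13 mm farther back than shut.
Start: joints at [-1.427, 0.124, 1.65, -0, 1.367, -0.083], TCP at [146.127, -633.35, 231.322] pointing down, gripper open.
Joint ranges: [-2.61, 2.61], [-1.02, 2.33], [0.03, 2.71], [-1.35, 4.49], [0.32, 2.68], [-2.91, 2.91]. Speed limits (rad/s): [2.57, 2.57, 3.14, 3.14, 3.14, 3.14].

### API

Orientations are given as a unit quaternion [x, y, z, w].
In Python, from bench import * gives the robot as it stands. The module is installed in compiled form; this text tells all that it offers.
- The arm moves only by the tool play_rows, never from a script. Its argument "rows" is a list of rows, each a list of 5 numbers: the finger opening in cm, from 0 to 8.54, then the shift along the world's x, y, z in cm, then the turn about the world's z in degrees. A call has 1 to 12 rows; each row shifts and turns the commanded pose from where the row before left it; what a row does not reach is not made up. A row lasts 1/12 s, in which the tool goes at most 41.7 mm and 7.16 degrees, less where a joint would pass 70% of its speed; a pose out of reach is approached as far as the arm can. A call is refused whole if a number of a shift passes 4.17 or a number of a turn 7.16, either way. A call with a gripper value outside its range is refused whole. The fingers move at their own pace and stop on an object; "squeeze" is the grip in N (left out, the last holds). Time passes only in rows, so rows that do not move let the fingers close. It gives the time, the measured TCP pose, the force, the opening and the grip force at its end, in the units of the state.
- state(): the state, without advancing time (a new reading comes with each control period).
- capture(name): name is "scene" or "top" or "wrist"; returns the picture (384x512x3 uint8, red, green, blue); there is no depth.
- camera_params(name): a dict with "fx", "fy", "cx", "cy" (pixels), "distortion" ([k1, k2, p1, p2, k3] as OpenCV has them; the pictures are not rectified), "extrinsics" (4x4, takes a point from world to camera coordinates). Camera axes: x right, y down, z forward; pixel columns grow to the right and rows downward; lengths in mm; the calibration is good to about 2 mm. A picture is of the moment at which its call begins: read the wrist's pose just before it. camera_params takes no time and is no camera call; for the wrist camera it gives the pose at the moment of the call.
- sign_off(): hands the job in; it is judged then, once.
The state is a dict: "time": time; "joints": joint angles; "dq": joint speeds; "tau": joint torques, N m; "tcp_pos": TCP position; "tcp_rot": TCP orientation; "contact_force": force on the tool from outside, world axes, zero at the start; "torque": the same for the moment, N m; "finger_gap": opening from 0.0 (shut) to 1.0 (fully open); "grasp_force": force on a finger pad.
Only numpy, scipy, OpenCV 4.12 (cv2) and the standard library are available. Lean on these libraries where they do the work, as an engineer would, in place of code of your own. Each camera call takes 0.05 s, during which the arm holds its last target. There are 200 camera calls.

### The job

Line the four microscope objectives up on the rail in order of height, one upright in the middle of each pad: the shortest on the pad next to the upright steel post, then taller and taller, with the tallest farthest from the post. They are delicate, so set each down gently without dropping it or tipping it over, and leave the oil bottle where it is.

Things in the scene. Friction and masses are not known exactly. Their poses are not given: they have to be found in the camera images.
- objective_a: The shortest of four loose microscope objectives: a black barrel 36 mm in diameter on a black cap 35 mm across and 6 mm high, 40 mm tall in all. Straight up to 30 mm, then a bare-metal cone from 25 to 16 mm. About 120 g. Starts upright on the table. Origin: centre of its underside, z up its axis; round, so yaw means nothing.
- objective_b: The second shortest of four loose microscope objectives: a black barrel 36 mm in diameter on a black cap 35 mm across and 6 mm high, 56 mm tall in all. Straight up to 46 mm, then a bare-metal cone from 25 to 16 mm. About 150 g. Starts upright on the table. Origin: centre of its underside, z up its axis; round, so yaw means nothing.
- objective_c: The second tallest of four loose microscope objectives: a black barrel 36 mm in diameter on a black cap 35 mm across and 6 mm high, 72 mm tall in all. Straight up to 62 mm, then a bare-metal cone from 25 to 16 mm. About 190 g. Starts upright on the table. Origin: centre of its underside, z up its axis; round, so yaw means nothing.
- objective_d: The tallest of four loose microscope objectives: a black barrel 36 mm in diameter on a black cap 35 mm across and 6 mm high, 88 mm tall in all. Straight up to 78 mm, then a bare-metal cone from 25 to 16 mm. About 230 g. Starts upright on the table. Origin: centre of its underside, z up its axis; round, so yaw means nothing.
- pad_1: One of four alike fixed round light-grey pads, 54 mm across, 3 mm thick, in a straight row, 70 mm between centres, on a black fixed rail 70 mm wide, 380 mm long, 10 mm high, lying roughly across the robot's front. Pad numbers say nothing of the place in the row. Origin: centre of the underside, 10 mm above the table; its top is 13 mm above the table.
- pad_2: One of four alike fixed round light-grey pads, 54 mm across, 3 mm thick, in a straight row, 70 mm between centres, on a black fixed rail 70 mm wide, 380 mm long, 10 mm high, lying roughly across the robot's front. Pad numbers say nothing of the place in the row. Origin: centre of the underside, 10 mm above the table; its top is 13 mm above the table.
- pad_3: One of four alike fixed round light-grey pads, 54 mm across, 3 mm thick, in a straight row, 70 mm between centres, on a black fixed rail 70 mm wide, 380 mm long, 10 mm high, lying roughly across the robot's front. Pad numbers say nothing of the place in the row. Origin: centre of the underside, 10 mm above the table; its top is 13 mm above the table.
- pad_4: One of four alike fixed round light-grey pads, 54 mm across, 3 mm thick, in a straight row, 70 mm between centres, on a black fixed rail 70 mm wide, 380 mm long, 10 mm high, lying roughly across the robot's front. Pad numbers say nothing of the place in the row. Origin: centre of the underside, 10 mm above the table; its top is 13 mm above the table.
- index_post: Fixed steel post with a round knob head, 55 mm tall, 22 mm across its foot, standing on the rail at either end of the row of pads, in line with it, 65 mm from the nearest pad's centre; the other end has only a flat screw head. Origin: centre of its underside, 10 mm above the table; x across the rail, y along it (either way), z up.
- oil_bottle: Bystander: a small loose amber glass bottle with a black cap, 32 mm in diameter, 70 mm tall, off to one side of the work. Origin: centre of its underside. Leave it where it stands.
Things that resemble listed ones, but are neither listed nor needed, are in the scene too. Leave any blue or yellow look-alike of the objective_d alone.

How it is judged (in metres and radians):
At the end, for the whole second after the job is handed in: Counted from the post, the pads carry the objectives from shortest to tallest; each stands on its pad within 12 mm of the centre both along and across the rail, upright within 0.1 rad, released and at rest (horizontal distance between objective_a and index_post between 0.053 and 0.077 m and x of objective_a in the frame of index_post between -0.012 and 0.012 m and height (world z) of objective_a between 0.01 and 0.017 m and angle between each of objective_a, objective_b, objective_c, objective_d's own z axis and vertical below 0.1 rad and linear speed of each of objective_a, objective_b, objective_c, objective_d below 0.02 m/s and angular speed of each of objective_a, objective_b, objective_c, objective_d below 0.2 rad/s and contact force between each of objective_a, objective_b, objective_c, objective_d and the fingers below 0.1 N and horizontal distance between objective_b and index_post between 0.123 and 0.147 m and x of objective_b in the frame of index_post between -0.012 and 0.012 m and height (world z) of objective_b between 0.01 and 0.017 m and horizontal distance between objective_c and index_post between 0.193 and 0.217 m and x of objective_c in the frame of index_post between -0.012 and 0.012 m and height (world z) of objective_c between 0.01 and 0.017 m and horizontal distance between objective_d and index_post between 0.263 and 0.287 m and x of objective_d in the frame of index_post between -0.012 and 0.012 m and height (world z) of objective_d between 0.01 and 0.017 m); the robot touches nothing.
It fails at once if an objective is tipped over (leans more than 35 degrees) (angle between any of objective_a, objective_b, objective_c, objective_d's own z axis and vertical above 0.6 rad).
It fails at once if an objective is dropped (falls free faster than 0.5 m/s, a drop of about 13 mm) ((linear speed of objective_a above 0.5 m/s and contact force between objective_a and the fingers below 0.1 N) or (linear speed of objective_b above 0.5 m/s and contact force between objective_b and the fingers below 0.1 N) or (linear speed of objective_c above 0.5 m/s and contact force between objective_c and the fingers below 0.1 N) or (linear speed of objective_d above 0.5 m/s and contact force between objective_d and the fingers below 0.1 N)).
It fails at once if the oil bottle is moved by more than 20 mm (distance of oil_bottle from where it was at the start of the episode above 0.02 m).
It also fails if it takes over 102 s, if anything falls off the work surface, if the arm or the gripper's body presses on something with over 40 N, if the wrist force passes 120 N, or if a joint passes its speed limit or range.

## Working session

There is one attempt and no reset: what is moved stays moved. The work goes in short steps, Python scripts to look and compute and a tool call to move; the robot and the scene stay as the last step left them, time stands still between calls to the robot, and variables do not carry over. Pictures are saved under pics/ and viewed, at most 14 in all, crops included, and the job is handed in when it is done.

Besides the shell and the picture viewer there is one more tool, called after "Emit:" by a JSON object that holds its "op" and its "data". play_rows: Moves the arm, as the interface text tells. Its arguments: {"type":"object","properties":{"rows":{"type":"array"},"squeeze":{"type":"number"}},"required":["rows"]}

```bash
mkdir -p pics
python3 - <<'E'
from bench import *
import cv2,numpy as np
print(state())
for n in("scene","top"):
    cv2.imwrite(f"pics/{n}0.png",capture(n)[:,:,::-1]); p=camera_params(n); print(n,p)
E
```

```text
{'time': 0.0, 'joints': array([-1.42659620e+00,  1.24504120e-01,  1.65167392e+00, -3.15363338e-05,
        1.36749621e+00, -8.25867556e-02]), 'dq': array([ 3.57707168e-04,  1.64565394e-04, -4.35288167e-04,  1.40854723e-05,
       -4.71916705e-04,  1.16295439e-03]), 'tau': array([-8.78753708e-04, -4.23619974e+01, -3.65455306e+01, -1.24674643e-04,
        6.98825112e-03,  1.26795922e-05]), 'tcp_pos': array([ 146.03480642, -632.75622877,  230.05370162]), 'tcp_rot': array([ 9.93576949e-01,  1.13153713e-01, -4.74912270e-05, -1.03982782e-03]), 'contact_force': array([-0.45192626,  0.39423833, -0.39006957]), 'torque': array([ 0.06548824, -0.00147875,  0.01319409]), 'grasp_force': 0.0, 'finger_gap': 1.0021294248878607}
scene {'fx': 461.2326691745065, 'fy': 461.2326691745065, 'cx': 252.17552043810863, 'cy': 179.45572140328997, 'distortion': array([-0.10644438,  0.        ,  0.        ,  0.        ,  0.        ]), 'extrinsics': array([[ 2.90324969e-01,  9.56832449e-01, -1.35306228e-02,
        -1.57631591e+02],
       [ 6.62007422e-01, -2.11038136e-01, -7.19172495e-01,
        -3.21155770e+02],
       [-6.90983057e-01,  1.99836360e-01, -6.94699823e-01,
         1.48928669e+03],
       [ 0.00000000e+00,  0.00000000e+00,  0.00000000e+00,
         1.00000000e+00]])}
top {'fx': 457.3013503475277, 'fy': 457.3013503475277, 'cx': 265.7803191172689, 'cy': 188.43230643727802, 'distortion': array([-0.17473103,  0.        ,  0.        ,  0.        ,  0.        ]), 'extrinsics': array([[-6.93035837e-03, -9.99874100e-01, -1.42742662e-02,
         2.34813365e+01],
       [-9.96140246e-01,  8.15215654e-03, -8.73965272e-02,
         5.55812770e+02],
       [ 8.75018900e-02,  1.36134817e-02, -9.96071329e-01,
         1.23467994e+03],
       [ 0.00000000e+00,  0.00000000e+00,  0.00000000e+00,
         1.00000000e+00]])}
```

View pics/scene0.png

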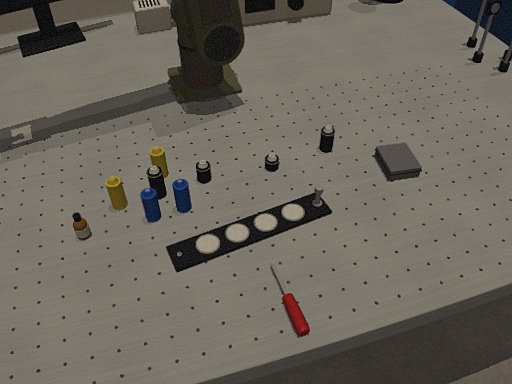

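View pics/top0.png

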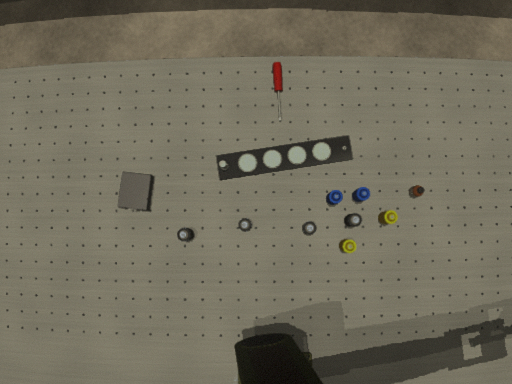

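The scene view shows the post at the right end of the row (318,197). The black objectives are at about (156,180) d, (203,171) b, (272,162) a and (327,138) c. In the top view, d is at (354,220) among the blue and yellow look-alikes, b at (310,228), a at (245,225), c at (186,235), and the post at (223,164).

```bash
cat > h.py <<'E'
from bench import *
import cv2,numpy as np
def ray(n,uv,P=None):
    p=P or camera_params(n);K=np.array([[p['fx'],0,p['cx']],[0,p['fy'],p['cy']],[0,0,1]])
    x=cv2.undistortPoints(np.array([[uv]],float),K,p['distortion'])[0,0]
    E=p['extrinsics'];R=E[:3,:3];return -R.T@E[:3,3],R.T@np.array([x[0],x[1],1])
def plane(n,uv,z,P=None):
    c,d=ray(n,uv,P);return (c+d*(z-c[2])/d[2])
def tri(a,b):
    (c1,d1),(c2,d2)=a,b
    s=np.linalg.lstsq(np.c_[d1,-d2],c2-c1,rcond=None)[0]
    p,q=c1+s[0]*d1,c2+s[1]*d2;return (p+q)/2,np.linalg.norm(p-q)
def blobs(im,mask,amin,amax):
    n,l,s,c=cv2.connectedComponentsWithStats(mask.astype(np.uint8))
    return [(c[i],s[i,4]) for i in range(1,n) if amin<=s[i,4]<=amax]
E
python3 - <<'E'
from h import *
import cv2
r={n:cv2.imread(f"pics/{n}0.png") for n in("top","scene")}
cv2.imwrite("pics/c1.png",np.vstack([cv2.resize(r["top"][180:255,160:400],None,fx=3.2,fy=3.2,interpolation=2),cv2.resize(r["scene"][115:220,130:370],None,fx=3.2,fy=3.2,interpolation=2)]))
for n in r:
    g=r[n].max(2)
    for c,a in blobs(g,(g>205) if n=='top' else g>190,60,500): print(n,c,a,plane(n,c,13).round(1))
E
```

```text
(no output)
```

View pics/c1.png

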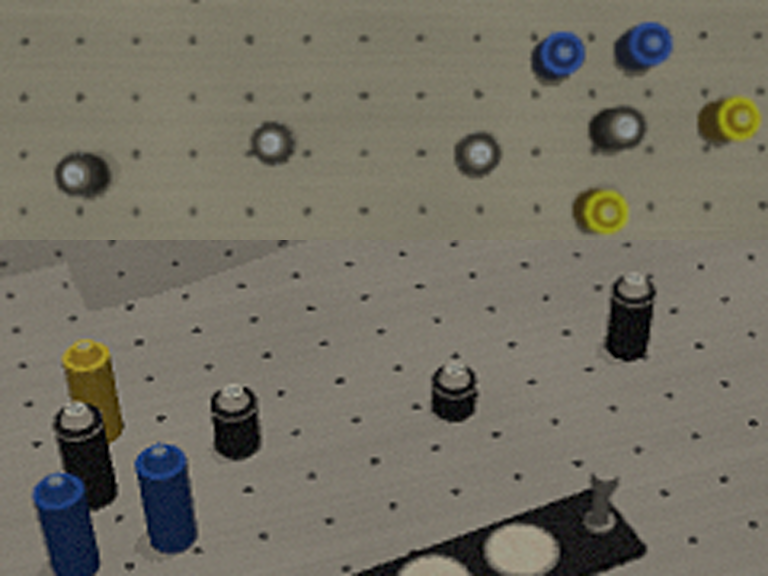

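The crop shows the tips clearly. In the top part d is at (627,127), b (481,154), a (273,143), c (74,175). In the scene part d is at (77,408), b (234,388), a (456,368), c (634,277).

Run:
```python
from h import *
T=cv2.imread("pics/top0.png");S=cv2.imread("pics/scene0.png")
print(T[163,272],T[155,260:265].tolist())
def cen(im,u,v,r,fac=.6):
    g=im.max(2).astype(float);u0,v0=int(round(u)),int(round(v))
    w=g[v0-r:v0+r+1,u0-r:u0+r+1];m=w>w.min()+fac*(w.max()-w.min())
    y,x=np.nonzero(m);return np.array([x.mean()+u0-r,y.mean()+v0-r])
H=dict(a=40,b=56,c=72,d=88)
t=dict(d=(627,127),b=(481,154),a=(273,143),c=(74,175))
s=dict(d=(77,408-240),b=(234,388-240),a=(456,368-240),c=(634,277-240))
for k in "abcd":
    tu=(np.array(t[k])+.5)/3.2-.5+[160,180];su=(np.array(s[k])+.5)/3.2-.5+[130,115]
    tc=cen(T,*tu,3)
    p,e=tri(ray("top",tc),ray("scene",su))
    print(k,tu.round(1),tc.round(1),"top",plane("top",tc,H[k]).round(1),"scene",plane("scene",su,H[k]).round(1),"tri",p.round(1),round(e,1))
for n,im,thr in(("top",T,None),("scene",S,None)):
    hs=cv2.cvtColor(im,cv2.COLOR_BGR2HSV)
    for nm,m in(("blue",(hs[...,0]>100)&(hs[...,0]<130)&(hs[...,1]>150)),("yel",(hs[...,0]>18)&(hs[...,0]<35)&(hs[...,1]>170))):
        for c,a in blobs(im,m,40,2000):print(n,nm,c.round(1),a,plane(n,c,70).round(0))
    g=im.max(2);m=g>165 if n=="top" else g>170
    reg=np.zeros_like(m)
    if n=="top":reg[130:180,210:355]=1
    else: reg[195:265,165:335]=1
    for c,a in blobs(im,m&reg,40,600):print(n,"pad",c.round(1),a,plane(n,c,13).round(1))
```

```text
[146 163 155] [[37, 43, 45], [38, 43, 46], [37, 41, 43], [69, 80, 81], [109, 128, 124]]
a [245.  224.3] [244.1 224.4] top [457.4  78.5  40. ] scene [459.3  78.5  40. ] tri [457.4  78.9  38.3] 0.5
b [310.  227.8] [309.5 227.5] top [447.6 -97.1  56. ] scene [447.1 -95.9  56. ] tri [447.7 -96.5  56.7] 1.0
c [182.8 234.3] [182.4 234.2] top [431.6 240.8  72. ] scene [431.5 239.4  72. ] tri [431.4 240.2  71.9] 1.3
d [355.6 219.3] [355.4 219.3] top [ 467.5 -215.1   88. ] scene [ 469.4 -214.3   88. ] tri [ 467.6 -214.8   86.6] 1.0
top blue [362.3 193.3] 112 [ 537. -238.   70.]
top blue [335.  196.3] 111 [ 530. -165.   70.]
top yel [388.6 216.8] 147 [ 473. -308.   70.]
top yel [347.9 245.7] 141 [ 399. -197.   70.]
scene blue [465.5   8. ] 199 [-111. 1072.   70.]
scene blue [483.3  20.7] 42 [   5. 1068.   70.]
scene blue [501.   19.9] 59 [  15. 1144.   70.]
scene blue [501.3  33.2] 139 [ 109. 1067.   70.]
scene blue [181.4 195.2] 413 [ 560. -168.   70.]
scene blue [150.7 204. ] 432 [ 566. -238.   70.]
scene yel [159.3 159.6] 289 [ 426. -198.   70.]
scene yel [116.  192.2] 423 [ 506. -309.   70.]
```

Run:
```python
from h import *
for n,thr,(v0,v1,u0,u1) in(("top",115,(130,180,210,355)),("scene",125,(195,265,165,335))):
    im=cv2.imread(f"pics/{n}0.png");g=im.max(2)[v0:v1,u0:u1]
    # holes in the black rail: keep blobs of pad size
    pts=[]
    for c,a in blobs(im,g>thr,20,700):
        p=plane(n,c+[u0,v0],13);print(n,(c+[u0,v0]).round(1),a,p.round(1))
```

```text
top [321.2 151. ] 245 [ 661.1 -136.6   13. ]
top [296.7 154.5] 247 [651.6 -67.8  13. ]
top [271.9 158.4] 246 [641.2   1.8  13. ]
top [247.1 162.3] 250 [630.7  71.1  13. ]
top [222.1 163.4] 33 [628.3 141.5  13. ]
scene [169.5 202.4] 101 [ 518.4 -195.9   13. ]
scene [250.7 199.3] 44 [566.6 -10.7  13. ]
scene [292.5 211.4] 260 [632.3  69.9  13. ]
scene [265.2 221.7] 273 [6.428e+02 5.000e-01 1.300e+01]
scene [236.8 232.2] 293 [653.  -68.6  13. ]
scene [207.3 243. ] 310 [ 663.  -137.7   13. ]
scene [167.1 258.5] 65 [ 678.3 -228.4   13. ]
```

Emit:
{"op": "play_rows", "data": {"rows": [[8.5, 1.3, 2.96, 0, 7.1], [8.5, 1.3, 2.96, 0, 7.1], [8.5, 1.3, 2.96, 0, 7.1], [8.5, 1.3, 2.96, 0, 7.1], [8.5, 1.3, 2.96, 0, 7.1], [8.5, 1.3, 2.96, 0, 7.1], [8.5, 1.3, 2.96, 0, 7.1], [8.5, 1.3, 2.96, 0, 7.1], [8.5, 1.3, 2.96, 0, 7.1], [8.5, 1.3, 2.96, 0, 7.1], [8.5, 1.3, 2.96, 0, 7.1], [8.5, 1.3, 2.96, 0, 7.1]], "squeeze": 30}}

```text
time: 1.1
tcp_pos: [302.2, -276.5, 230.9]
tcp_rot: [0.653, 0.758, 0.0, -0.0]
contact_force: [0.7, 0.6, -1.0]
finger_gap: 1.0
grasp_force: 0.0
```

Emit:
{"op": "play_rows", "data": {"rows": [[8.5, 1.3, 2.96, 0, 0], [8.5, 1.3, 2.96, 0, 0], [8.5, 1.3, 2.96, 0, 0], [8.5, 1.3, 2.96, 0, 0], [8.5, 1.3, 2.96, 0, 0], [8.5, 1.3, 2.96, 0, 0], [8.5, 1.3, 2.96, 0, 0], [8.5, 1.3, 2.96, 0, 0], [8.5, 1.3, 2.96, 0, 0], [8.5, 1.3, 2.96, 0, 0], [8.5, 1.3, 2.96, 0, 0], [8.5, 1.3, 2.96, 0, 0]]}}

```text
time: 2.1
tcp_pos: [458.2, 78.8, 230.9]
tcp_rot: [0.655, 0.756, -0.0, -0.0]
contact_force: [1.7, -0.4, 0.5]
finger_gap: 0.993
grasp_force: 0.0
```

Emit:
{"op": "play_rows", "data": {"rows": [[8.5, 0, 0, 0, 0], [8.5, 0, 0, 0, 0]]}}

```text
time: 2.27
tcp_pos: [457.9, 78.2, 230.7]
tcp_rot: [0.654, 0.757, -0.001, -0.0]
contact_force: [0.8, 0.2, -0.1]
finger_gap: 0.999
grasp_force: 0.0
```

Run:
```python
from h import *
print(state()['tcp_pos'],state()['tcp_rot'],state()['joints'])
P=camera_params("wrist");im=capture("wrist");cv2.imwrite("pics/w1.png",im[:,:,::-1])
np.save("w1.npy",P,allow_pickle=True)
R=P['extrinsics'];print(P['fx'],P['cx'],P['cy'],-R[:3,:3].T@R[:3,3])
x=cv2.projectPoints(np.array([[457.8,78.6,40.]]),cv2.Rodrigues(R[:3,:3])[0],R[:3,3],np.array([[P['fx'],0,P['cx']],[0,P['fy'],P['cy']],[0,0,1]]),P['distortion'])[0];print(x)
```

```text
[457.93707167  78.18297023 230.67765872] [ 6.53565344e-01  7.56869632e-01 -6.80765899e-04 -4.86420720e-04] [ 5.36467424e-02 -3.01397805e-01  2.04808557e+00 -3.11641284e-04
  1.39654989e+00 -9.25235904e-02]
344.62458421600195 249.8888458056491 194.7187817213805 [448.31143036 143.18990043 372.86264512]
[[[250.63924566 170.61655991]]]
```

View pics/w1.png

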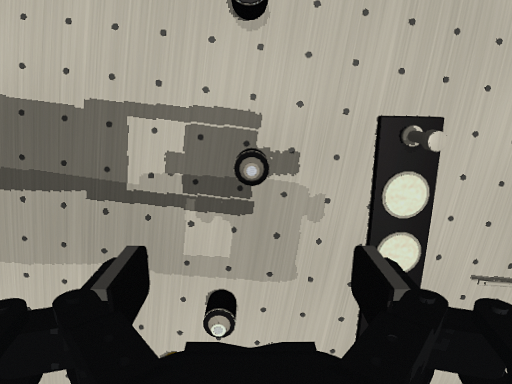

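The wrist view shows objective a's tip at (252,171), where (250.6,170.6) was predicted, so the positions hold. Next I descend and grasp it.

Emit:
{"op": "play_rows", "data": {"rows": [[8.5, 0, 0, -4, 0], [8.5, 0, 0, -4, 0], [8.5, 0, 0, -4, 0], [8.5, 0, 0, -4, 0], [8.5, 0, 0, -4, 0], [8.5, 0, 0, -1.7, 0], [8.5, 0, 0, -1, 0], [8.5, 0, 0, 0, 0], [3, 0, 0, 0, 0], [3, 0, 0, 0, 0], [3, 0, 0, 0, 0], [3, 0, 0, 0, 0]]}}

```text
time: 3.32
tcp_pos: [459.6, 77.1, 6.1]
tcp_rot: [0.655, 0.756, 0.001, 0.001]
contact_force: [0.3, -0.5, 0.3]
finger_gap: 0.447
grasp_force: 0.0
```

Emit:
{"op": "play_rows", "data": {"rows": [[3, 0, 0, 0, 0], [3, 0, 0, 0, 0], [3, 0, 0, 0, 0], [3, 0, 0, 0, 0], [3, 0, 0, 0, 0], [3, 0, 0, 0, 0]]}}

```text
time: 3.82
tcp_pos: [459.6, 77.1, 6.2]
tcp_rot: [0.655, 0.756, 0.001, 0.001]
contact_force: [-1.5, -0.8, 6.8]
finger_gap: 0.412
grasp_force: 29.9
```

Emit:
{"op": "play_rows", "data": {"rows": [[3, 0, 0, 1, 0], [3, 0, 0, 2.5, 0], [3, 0, 0, 2.5, 0], [3, 2, -0.1, 0, 0], [3, 3.4, -0.2, 0, 0], [3, 3.4, -0.2, 0, 0], [3, 3.4, -0.2, 0, 0], [3, 3.4, -0.1, 0, 0], [3, 1.6, 0, 0, 0], [3, 0, 0, 0, 0], [3, 0, 0, 0, 0], [3, 0, 0, 0, 0]]}}

```text
time: 4.82
tcp_pos: [628.7, 69.2, 63.9]
tcp_rot: [0.655, 0.756, -0.001, -0.001]
contact_force: [0.1, 1.6, -1.4]
finger_gap: 0.411
grasp_force: 30.4
```

Run:
```python
from h import *
s=state();print(s['tcp_pos'],s['grasp_force'],s['finger_gap'],s['contact_force'])
P=camera_params("wrist");im=capture("wrist");cv2.imwrite("pics/w2.png",im[:,:,::-1])
R=P['extrinsics'];K=np.array([[P['fx'],0,P['cx']],[0,P['fy'],P['cy']],[0,0,1]])
print(cv2.projectPoints(np.array([[631.5,70.5,13.],[642,1.1,13],[631.5,70.5,94]]),cv2.Rodrigues(R[:3,:3])[0],R[:3,3],K,P['distortion'])[0])
```

```text
[628.730766    69.19451297  63.89954608] 30.445838570594788 0.4107654467035864 [ 0.12895217  1.61185422 -1.40403554]
[[[255.66787917 215.56887951]]

 [[255.88594813 317.97216133]]

 [[258.67858188 286.12000169]]]
```

View pics/w2.png

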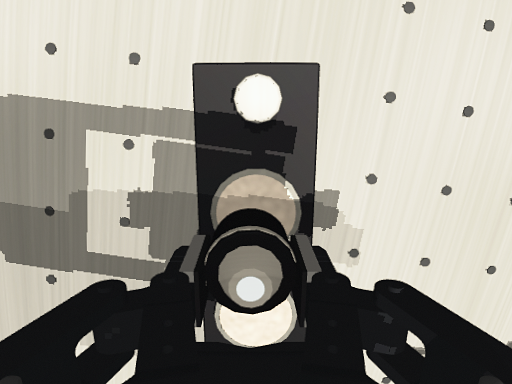

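The wrist view shows a held upright with its tip at (250,289), its pad centred at about (256,213), and the post knob at (258,98). It needs about 2.8 mm in +x, then it can be lowered.

Emit:
{"op": "play_rows", "data": {"rows": [[3, 0.28, 0.05, 0, 0], [3, 0, 0, -1.5, 0], [3, 0, 0, -1.5, 0], [3, 0, 0, -0.7, 0], [3, 0, 0, -0.3, 0], [3, 0, 0, -0.2, 0], [3, 0, 0, 0, 0], [3, 0, 0, 0, 0], [3, 0, 0, 0, 0]]}}

```text
time: 5.62
tcp_pos: [633.5, 69.5, 23.0]
tcp_rot: [0.655, 0.756, 0.0, 0.0]
contact_force: [0.6, 0.5, -0.6]
finger_gap: 0.412
grasp_force: 30.5
```

Emit:
{"op": "play_rows", "data": {"rows": [[3, -0.1, 0.05, -0.15, 0], [3, 0, 0, -0.1, 0], [3, 0, 0, 0, 0], [3, 0, 0, 0, 0]]}}

```text
time: 5.95
tcp_pos: [631.9, 70.1, 19.8]
tcp_rot: [0.655, 0.756, -0.0, -0.0]
contact_force: [0.6, -0.4, -2.1]
finger_gap: 0.414
grasp_force: 30.5
```

Emit:
{"op": "play_rows", "data": {"rows": [[3, 0, 0, -0.1, 0], [3, 0, 0, 0, 0], [3, 0, 0, 0, 0]]}}

```text
time: 6.2
tcp_pos: [632.2, 70.1, 19.3]
tcp_rot: [0.655, 0.756, 0.0, 0.0]
contact_force: [-1.3, 0.3, 2.5]
finger_gap: 0.41
grasp_force: 30.6
```

Emit:
{"op": "play_rows", "data": {"rows": [[3, 0, 0, -0.1, 0], [3, 0, 0, 0, 0], [3, 0, 0, 0, 0]]}}

```text
time: 6.45
tcp_pos: [632.2, 70.1, 19.3]
tcp_rot: [0.655, 0.756, 0.0, 0.0]
contact_force: [-3.5, -0.0, 7.2]
finger_gap: 0.411
grasp_force: 31.3
```

Emit:
{"op": "play_rows", "data": {"rows": [[4.2, 0, 0, 0, 0], [5, 0, 0, 0, 0], [6.5, 0, 0, 0, 0], [8.5, 0, 0, 0, 0], [8.5, 0, 0, 0, 0], [8.5, 0, 0, 1, 0], [8.5, 0, 0, 2, 0], [8.5, 0, 0, 3, 0], [8.5, 0, 0, 2, 0]]}}

```text
time: 7.2
tcp_pos: [632.7, 70.1, 100.5]
tcp_rot: [0.655, 0.756, 0.001, 0.001]
contact_force: [0.0, -0.5, 0.4]
finger_gap: 0.997
grasp_force: 0.0
```

Emit:
{"op": "play_rows", "data": {"rows": [[8.5, -2.6, -2.35, 0, 0], [8.5, -2.6, -2.35, 0, 0], [8.5, -2.6, -2.35, 0, 0], [8.5, -2.6, -2.35, 0, 0], [8.5, -2.6, -2.35, 0, 0], [8.5, -2.6, -2.35, 0, 0], [8.5, -2.8, -2.55, 0, 0], [8.5, 0, 0, 0, 0], [8.5, 0, 0, 0, 0], [8.5, 0, 0, 0, 0]]}}

```text
time: 8.03
tcp_pos: [448.6, -96.6, 98.7]
tcp_rot: [0.655, 0.756, 0.001, 0.001]
contact_force: [-0.3, 0.4, 0.6]
finger_gap: 0.993
grasp_force: 0.0
```

Run:
```python
from h import *
s=state();print(s['tcp_pos'])
P=camera_params("wrist");w=capture("wrist");t=capture("top");sc=capture("scene")
cv2.imwrite("pics/m1.png",np.hstack([cv2.resize(w,(400,300)),cv2.resize(t[130:240,160:307],(400,300))])[:,:,::-1])
```

```text
[448.56712963 -96.60111481  98.7361363 ]
```

View pics/m1.png

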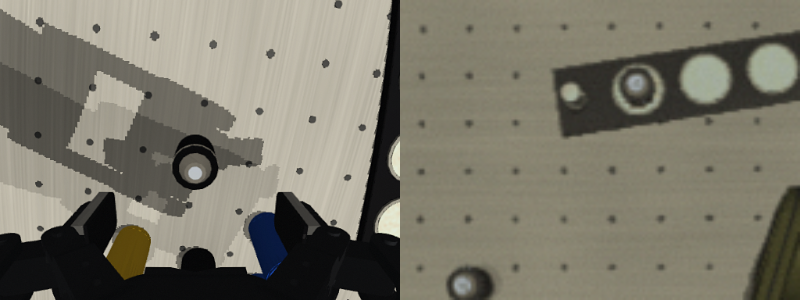

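Objective a stands centred on the pad beside the post. In the wrist half, b sits midway between the fingers at (195,172). I descend and grasp b.

Emit:
{"op": "play_rows", "data": {"rows": [[8.5, 0, 0, -3.5, 0], [8.5, 0, 0, -3.5, 0], [8.5, 0, 0, -1.6, 0], [8.5, 0, 0, 0, 0], [3, 0, 0, 0, 0], [3, 0, 0, 0, 0], [3, 0, 0, 0, 0], [3, 0, 0, 0, 0], [3, 0, 0, 0, 0], [3, 0, 0, 0, 0], [3, 0, 0, 0, 0], [3, 0, 0, 0, 0]]}}

```text
time: 9.18
tcp_pos: [449.5, -96.9, 13.7]
tcp_rot: [0.655, 0.756, 0.001, 0.001]
contact_force: [-0.3, 0.9, 6.6]
finger_gap: 0.413
grasp_force: 30.1
```

Emit:
{"op": "play_rows", "data": {"rows": [[3, 0, 0, 0, 0], [3, 0, 0, 0, 0]]}}

```text
time: 9.35
tcp_pos: [449.5, -96.9, 13.7]
tcp_rot: [0.655, 0.756, 0.001, 0.001]
contact_force: [-0.2, 0.7, 6.7]
finger_gap: 0.41
grasp_force: 30.1
```

Emit:
{"op": "play_rows", "data": {"rows": [[3, 0, 0, 1, 0], [3, 0, 0, 2.5, 0], [3, 0, 0, 2.5, 0], [3, 2, 1, 0, 0], [3, 3.3, 1.7, 0, 0], [3, 3.3, 1.7, 0, 0], [3, 3.3, 1.7, 0, 0], [3, 3.3, 1.7, 0, 0], [3, 2.6, 1.3, 0, 0], [3, 1.4, 0.7, 0, 0], [3, 0, 0, 0, 0], [3, 0, 0, 0, 0]]}}

```text
time: 10.35
tcp_pos: [639.6, 1.8, 71.6]
tcp_rot: [0.654, 0.756, -0.001, -0.0]
contact_force: [-0.8, -1.3, -2.6]
finger_gap: 0.41
grasp_force: 30.7
```

Emit:
{"op": "play_rows", "data": {"rows": [[3, 0, 0, 0, 0], [3, 0, 0, 0, 0]]}}

```text
time: 10.52
tcp_pos: [638.5, 1.0, 71.5]
tcp_rot: [0.655, 0.756, -0.001, -0.001]
contact_force: [-0.0, 0.3, -2.8]
finger_gap: 0.41
grasp_force: 30.7
```

Emit:
{"op": "play_rows", "data": {"rows": [[3, 0.2, 0, 0, 0], [3, 0, 0, -1.5, 0], [3, 0, 0, -1.5, 0], [3, 0, 0, -0.7, 0], [3, 0, 0, -0.3, 0], [3, 0, 0, -0.2, 0], [3, 0, 0, 0, 0], [3, 0, 0, 0, 0], [3, 0, 0, 0, 0]]}}

```text
time: 11.27
tcp_pos: [642.5, 1.5, 30.5]
tcp_rot: [0.655, 0.756, 0.0, 0.001]
contact_force: [0.1, 0.9, -1.7]
finger_gap: 0.41
grasp_force: 30.7
```

Emit:
{"op": "play_rows", "data": {"rows": [[3, 0, 0, -0.1, 0], [3, 0, 0, -0.1, 0], [3, 0, 0, 0, 0], [3, 0, 0, 0, 0]]}}

```text
time: 11.6
tcp_pos: [641.9, 1.6, 27.9]
tcp_rot: [0.655, 0.756, 0.0, 0.0]
contact_force: [-0.7, -0.5, -2.1]
finger_gap: 0.411
grasp_force: 30.7
```

Emit:
{"op": "play_rows", "data": {"rows": [[3, 0, 0, -0.1, 0], [3, 0, 0, 0, 0], [3, 0, 0, 0, 0]]}}

```text
time: 11.85
tcp_pos: [641.9, 1.6, 26.8]
tcp_rot: [0.655, 0.756, -0.0, -0.0]
contact_force: [0.6, 1.0, -2.0]
finger_gap: 0.409
grasp_force: 30.8
```

Emit:
{"op": "play_rows", "data": {"rows": [[3, 0, 0, -0.1, 0], [3, 0, 0, 0, 0], [3, 0, 0, 0, 0]]}}

```text
time: 12.1
tcp_pos: [642.1, 1.6, 26.7]
tcp_rot: [0.655, 0.756, -0.0, -0.0]
contact_force: [-3.8, -0.5, 6.2]
finger_gap: 0.412
grasp_force: 31.2
```

Emit:
{"op": "play_rows", "data": {"rows": [[4.2, 0, 0, 0, 0], [5, 0, 0, 0, 0], [6.5, 0, 0, 0, 0], [8.5, 0, 0, 0, 0], [8.5, 0, 0, 0, 0], [8.5, 0, 0, 1, 0], [8.5, 0, 0, 2.5, 0], [8.5, 0, 0, 3, 0], [8.5, 0, 0, 2, 0]]}}

```text
time: 12.85
tcp_pos: [642.9, 1.5, 114.0]
tcp_rot: [0.655, 0.756, 0.001, 0.001]
contact_force: [1.4, -0.2, 0.8]
finger_gap: 1.0
grasp_force: 0.0
```

Emit:
{"op": "play_rows", "data": {"rows": [[8.5, -2.34, 2.65, 0, 0], [8.5, -2.34, 2.65, 0, 0], [8.5, -2.34, 2.65, 0, 0], [8.5, -2.34, 2.65, 0, 0], [8.5, -2.34, 2.65, 0, 0], [8.5, -2.34, 2.65, 0, 0], [8.5, -2.34, 2.65, 0, 0], [8.5, -2.34, 2.65, 0, 0], [8.5, -2.34, 2.65, 0, 0], [8.5, 0, 0, 0, 0], [8.5, 0, 0, 0, 0]]}}

```text
time: 13.77
tcp_pos: [430.5, 241.2, 111.6]
tcp_rot: [0.653, 0.757, 0.001, 0.0]
contact_force: [0.6, -0.4, 0.8]
finger_gap: 0.995
grasp_force: 0.0
```

Run:
```python
from h import *
s=state();print(s['tcp_pos'])
P=camera_params("wrist");w=capture("wrist");t=capture("top")
cv2.imwrite("pics/m2.png",np.hstack([cv2.resize(w,(400,300)),cv2.resize(t[120:230,230:377],(400,300))])[:,:,::-1])
```

```text
[430.54028945 241.24367192 111.59965847]
```

View pics/m2.png

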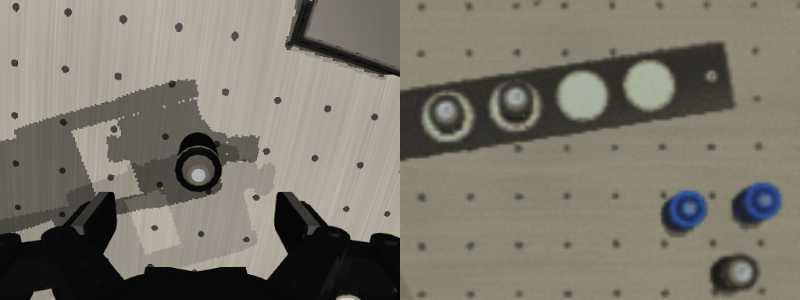

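Objective b stands on its pad. In the wrist half, c is centred between the fingers at (198,172). I descend and grasp c.

Emit:
{"op": "play_rows", "data": {"rows": [[8.5, 0, 0, -3.5, 0], [8.5, 0, 0, -3.5, 0], [8.5, 0, 0, -1.6, 0], [8.5, 0, 0, 0, 0], [3, 0, 0, 0, 0], [3, 0, 0, 0, 0], [3, 0, 0, 0, 0], [3, 0, 0, 0, 0], [3, 0, 0, 0, 0], [3, 0, 0, 0, 0], [3, 0, 0, 0, 0], [3, 0, 0, 0, 0]]}}

```text
time: 14.87
tcp_pos: [432.9, 240.6, 26.8]
tcp_rot: [0.655, 0.756, 0.001, 0.001]
contact_force: [0.3, -0.8, 6.2]
finger_gap: 0.415
grasp_force: 30.2
```

Emit:
{"op": "play_rows", "data": {"rows": [[3, 0, 0, 0, 0], [3, 0, 0, 0, 0]]}}

```text
time: 15.03
tcp_pos: [433.0, 240.6, 26.8]
tcp_rot: [0.655, 0.756, 0.002, 0.001]
contact_force: [0.8, -2.0, 6.4]
finger_gap: 0.418
grasp_force: 30.2
```

Emit:
{"op": "play_rows", "data": {"rows": [[3, 0, 0, 1, 0], [3, 0, 0, 3, 0], [3, 0, 0, 3.5, 0], [3, 0, 0, 1.5, 0], [3, 1, -1.4, 0, 0], [3, 2, -2.8, 0, 0], [3, 2, -2.8, 0, 0], [3, 2, -2.8, 0, 0], [3, 2, -2.8, 0, 0], [3, 2, -2.8, 0, 0], [3, 2, -2.8, 0, 0], [3, 2, -2.8, 0, 0]]}}

```text
time: 16.03
tcp_pos: [581.5, 28.7, 114.9]
tcp_rot: [0.655, 0.756, -0.0, -0.0]
contact_force: [0.8, 0.3, -1.4]
finger_gap: 0.409
grasp_force: 30.5
```

Emit:
{"op": "play_rows", "data": {"rows": [[3, 2, -2.8, 0, 0], [3, 2, -2.8, 0, 0], [3, 2, -2.8, 0, 0], [3, 1.1, -1.5, 0, 0], [3, 0, 0, 0, 0], [3, 0, 0, 0, 0], [3, 0, 0, 0, 0], [3, 0, 0, 0, 0]]}}

```text
time: 16.7
tcp_pos: [651.4, -67.8, 114.6]
tcp_rot: [0.654, 0.756, -0.0, -0.001]
contact_force: [0.6, 0.4, -1.0]
finger_gap: 0.417
grasp_force: 30.6
```

Emit:
{"op": "play_rows", "data": {"rows": [[3, -0.1, 0, -1.5, 0], [3, 0, 0, -2.2, 0], [3, 0, 0, -1.8, 0], [3, 0, 0, -0.8, 0], [3, 0, 0, -0.4, 0], [3, 0, 0, -0.3, 0], [3, 0, 0, 0, 0], [3, 0, 0, 0, 0], [3, 0, 0, 0, 0]]}}

```text
time: 17.45
tcp_pos: [652.3, -69.1, 46.2]
tcp_rot: [0.655, 0.756, 0.001, 0.001]
contact_force: [1.1, -0.3, -2.2]
finger_gap: 0.406
grasp_force: 30.6
```

Emit:
{"op": "play_rows", "data": {"rows": [[3, 0, 0, -0.1, 0], [3, 0, 0, -0.1, 0], [3, 0, 0, 0, 0], [3, 0, 0, 0, 0]]}}

```text
time: 17.78
tcp_pos: [651.3, -69.0, 42.9]
tcp_rot: [0.655, 0.756, -0.0, 0.0]
contact_force: [-0.5, 1.5, -1.5]
finger_gap: 0.413
grasp_force: 30.6
```

Emit:
{"op": "play_rows", "data": {"rows": [[3, 0.1, 0.05, -0.1, 0], [3, 0, 0, -0.1, 0], [3, 0, 0, 0, 0], [3, 0, 0, 0, 0]]}}

```text
time: 18.12
tcp_pos: [652.2, -68.4, 40.6]
tcp_rot: [0.655, 0.756, -0.0, -0.0]
contact_force: [-0.4, 0.5, -1.8]
finger_gap: 0.412
grasp_force: 30.6
```

Emit:
{"op": "play_rows", "data": {"rows": [[3, 0, 0, -0.1, 0], [3, 0, 0, 0, 0], [3, 0, 0, 0, 0]]}}

```text
time: 18.37
tcp_pos: [652.5, -68.5, 39.9]
tcp_rot: [0.655, 0.756, 0.0, 0.0]
contact_force: [-0.1, -0.7, -1.6]
finger_gap: 0.411
grasp_force: 30.7
```

Emit:
{"op": "play_rows", "data": {"rows": [[3, 0, 0, -0.1, 0], [3, 0, 0, 0, 0], [3, 0, 0, 0, 0]]}}

```text
time: 18.62
tcp_pos: [652.5, -68.6, 39.9]
tcp_rot: [0.655, 0.756, -0.0, 0.0]
contact_force: [-3.0, 0.9, 5.5]
finger_gap: 0.414
grasp_force: 31.1
```

Emit:
{"op": "play_rows", "data": {"rows": [[4.2, 0, 0, 0, 0], [5, 0, 0, 0, 0], [6.5, 0, 0, 0, 0], [6.5, 0, 0, 0, 0], [6.5, 0, 0, 1, 0], [6.5, 0, 0, 2.5, 0], [6.5, 0, 0, 3.5, 0], [6.5, 0, 0, 3, 0]]}}

```text
time: 19.28
tcp_pos: [652.1, -68.4, 140.4]
tcp_rot: [0.655, 0.756, -0.0, -0.0]
contact_force: [0.7, -0.2, 0.8]
finger_gap: 0.76
grasp_force: 0.0
```

Emit:
{"op": "play_rows", "data": {"rows": [[6.5, -1.54, -1.22, 0, -6.7], [6.5, -1.54, -1.22, 0, -6.7], [6.5, -1.54, -1.22, 0, -6.7], [6.5, -1.54, -1.22, 0, -6.7], [6.5, -1.54, -1.22, 0, -6.7], [6.5, -1.54, -1.22, 0, -6.7], [6.5, -1.54, -1.22, 0, -6.7], [6.5, -1.54, -1.22, 0, -6.7], [6.5, -1.54, -1.22, 0, -6.7], [6.5, -1.54, -1.22, 0, -6.7], [6.5, -1.54, -1.22, 0, -6.7], [6.5, -1.54, -1.22, 0, -6.7]]}}

```text
time: 20.28
tcp_pos: [466.9, -215.4, 139.6]
tcp_rot: [0.988, 0.152, 0.0, 0.0]
contact_force: [0.4, -0.8, 0.7]
finger_gap: 0.762
grasp_force: 0.0
```

Emit:
{"op": "play_rows", "data": {"rows": [[6.5, 0, 0, 0, 0], [6.5, 0, 0, 0, 0]]}}

```text
time: 20.45
tcp_pos: [467.4, -215.3, 139.6]
tcp_rot: [0.988, 0.155, 0.001, 0.0]
contact_force: [0.6, 0.2, -0.1]
finger_gap: 0.761
grasp_force: 0.0
```

Run:
```python
from h import *
s=state();print(s['tcp_pos'],s['tcp_rot'],s['joints'])
P=camera_params("wrist");w=capture("wrist");t=capture("top")
cv2.imwrite("pics/m3.png",np.hstack([cv2.resize(w,(400,300)),cv2.resize(t[120:230,230:377],(400,300))])[:,:,::-1])
R=P['extrinsics'];K=np.array([[P['fx'],0,P['cx']],[0,P['fy'],P['cy']],[0,0,1]])
print(cv2.projectPoints(np.array([[468.,-214.8,88]]),cv2.Rodrigues(R[:3,:3])[0],R[:3,3],K,P['distortion'])[0]*400/512)
```

```text
[ 467.40448757 -215.31268635  139.55229084] [9.87967474e-01 1.54660371e-01 6.12127077e-04 2.57376034e-04] [-5.36232055e-01 -1.02414493e-01  2.03771770e+00  4.11427850e-04
  1.20501820e+00  7.23849933e-01]
[[[194.86022839 167.92664777]]]
```

View pics/m3.png

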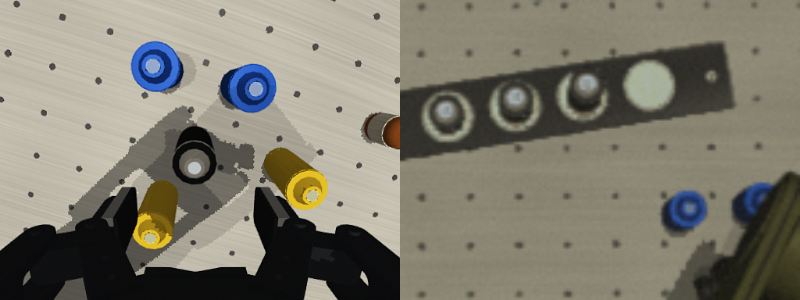

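Run:
```python
from h import *
from scipy.spatial.transform import Rotation as R
s=state();M=R.from_quat(s['tcp_rot']).as_matrix();P=camera_params("wrist")
for n,uv in dict(d=(194,168),y2=(151,238),y1=(312,195),b1=(153,66),b2=(256,89)).items():
    p=plane("wrist",np.array(uv)*1.28,88,P);print(n,p.round(1),(M.T@(p-s['tcp_pos'])).round(1))
```

```text
d [ 468.5 -213.6   88. ] [ 0.7 -1.  51.4]
y2 [ 399.7 -198.5   88. ] [-60.1 -36.5  51.3]
y1 [ 475.5 -309.6   88. ] [-22.2  92.6  51.4]
b1 [ 530.4 -163.9   88. ] [ 74.9 -29.3  51.5]
b2 [ 537.7 -237.3   88. ] [59.3 42.9 51.5]
```

Objectives a, b and c stand in order. In the wrist half, d is centred at (194,168), and the fingers clear the yellow and blue neighbours by more than 25 mm. I descend and grasp d.

Emit:
{"op": "play_rows", "data": {"rows": [[6.5, 0, 0, -3, 0], [6.5, 0, 0, -3, 0], [6.5, 0, 0, -2, 0], [6.5, 0, 0, -1.5, 0], [6.5, 0, 0, 0, 0], [3, 0, 0, 0, 0], [3, 0, 0, 0, 0], [3, 0, 0, 0, 0], [3, 0, 0, 0, 0], [3, 0, 0, 0, 0], [3, 0, 0, 0, 0]]}}

```text
time: 21.47
tcp_pos: [468.8, -215.3, 45.5]
tcp_rot: [0.988, 0.155, 0.001, 0.001]
contact_force: [1.2, 1.3, 4.6]
finger_gap: 0.409
grasp_force: 32.4
```

Emit:
{"op": "play_rows", "data": {"rows": [[3, 0, 0, 0, 0], [3, 0, 0, 0, 0]]}}

```text
time: 21.63
tcp_pos: [468.8, -215.3, 45.5]
tcp_rot: [0.988, 0.155, 0.001, 0.001]
contact_force: [0.4, 2.9, 6.6]
finger_gap: 0.412
grasp_force: 32.5
```

Emit:
{"op": "play_rows", "data": {"rows": [[3, 0, 0, 1, 0], [3, 0, 0, 3, 0], [3, 0, 0, 3.5, 0], [3, 0, 0, 3, 0], [3, 0, 0, 0, 0], [3, 0, 0, 0, 0]]}}

```text
time: 22.13
tcp_pos: [468.2, -215.5, 150.9]
tcp_rot: [0.988, 0.155, 0.001, 0.001]
contact_force: [-0.1, -0.2, -3.3]
finger_gap: 0.412
grasp_force: 32.1
```

Emit:
{"op": "play_rows", "data": {"rows": [[3, 1.2, 0.5, 0, 6.7], [3, 1.7, 0.7, 0, 6.7], [3, 1.7, 0.7, 0, 6.7], [3, 1.7, 0.7, 0, 6.7], [3, 1.7, 0.7, 0, 6.7], [3, 1.7, 0.7, 0, 6.7], [3, 1.7, 0.7, 0, 6.7], [3, 1.7, 0.7, 0, 6.7], [3, 1.7, 0.7, 0, 6.7], [3, 1.7, 0.7, 0, 6.7], [3, 1.6, 0.6, 0, 6.7], [3, 1.2, 0.4, 0, 6.7]]}}

```text
time: 23.13
tcp_pos: [659.6, -135.8, 144.9]
tcp_rot: [0.652, 0.758, -0.001, -0.003]
contact_force: [-0.5, -0.4, -2.4]
finger_gap: 0.414
grasp_force: 32.0
```

Emit:
{"op": "play_rows", "data": {"rows": [[3, 0, 0, 0, 0], [3, 0, 0, 0, 0], [3, 0, 0, 0, 0]]}}

```text
time: 23.38
tcp_pos: [658.8, -136.8, 146.5]
tcp_rot: [0.656, 0.755, -0.001, -0.002]
contact_force: [-0.9, -0.4, -2.3]
finger_gap: 0.412
grasp_force: 32.0
```

Emit:
{"op": "play_rows", "data": {"rows": [[3, 0.15, 0, -1.5, 0], [3, 0, 0, -2.5, 0], [3, 0, 0, -2.2, 0], [3, 0, 0, -1, 0], [3, 0, 0, -0.6, 0], [3, 0, 0, -0.3, 0], [3, 0, 0, -0.2, 0], [3, 0, 0, 0, 0], [3, 0, 0, 0, 0], [3, 0, 0, 0, 0]]}}

```text
time: 24.22
tcp_pos: [662.9, -137.1, 67.3]
tcp_rot: [0.655, 0.756, 0.0, 0.001]
contact_force: [0.2, 0.4, -1.1]
finger_gap: 0.413
grasp_force: 32.0
```

Emit:
{"op": "play_rows", "data": {"rows": [[3, 0, 0, -0.1, 0], [3, 0, 0, 0, 0], [3, 0, 0, 0, 0]]}}

```text
time: 24.47
tcp_pos: [662.1, -136.9, 65.1]
tcp_rot: [0.655, 0.756, 0.0, 0.0]
contact_force: [0.3, 0.3, -3.2]
finger_gap: 0.411
grasp_force: 32.0
```

Emit:
{"op": "play_rows", "data": {"rows": [[3, 0, 0, -0.2, 0], [3, 0, 0, -0.2, 0], [3, 0, 0, -0.1, 0], [3, 0, 0, 0, 0], [3, 0, 0, 0, 0]]}}

```text
time: 24.88
tcp_pos: [661.8, -136.8, 59.5]
tcp_rot: [0.655, 0.756, -0.0, -0.0]
contact_force: [-0.1, 0.6, -3.4]
finger_gap: 0.416
grasp_force: 32.0
```

Emit:
{"op": "play_rows", "data": {"rows": [[3, 0, 0, -0.1, 0], [3, 0, 0, 0, 0], [3, 0, 0, 0, 0]]}}

```text
time: 25.13
tcp_pos: [662.0, -136.9, 58.8]
tcp_rot: [0.655, 0.756, -0.0, -0.0]
contact_force: [-0.3, 0.2, -3.5]
finger_gap: 0.409
grasp_force: 32.0
```

Emit:
{"op": "play_rows", "data": {"rows": [[3, 0, 0, -0.1, 0], [3, 0, 0, 0, 0], [3, 0, 0, 0, 0]]}}

```text
time: 25.38
tcp_pos: [662.2, -137.0, 58.5]
tcp_rot: [0.655, 0.756, 0.0, 0.0]
contact_force: [-1.2, -0.0, 2.4]
finger_gap: 0.407
grasp_force: 32.4
```

In contact with the pad. I release d, lift, and move the arm out of the cameras' way.

Emit:
{"op": "play_rows", "data": {"rows": [[4.2, 0, 0, 0, 0], [5, 0, 0, 0, 0], [6.5, 0, 0, 0, 0], [6.5, 0, 0, 0, 0], [6.5, 0, 0, 1, 0], [6.5, 0, 0, 2.5, 0], [6.5, 0, 0, 3.5, 0], [6.5, 0, 0, 3.5, 0], [6.5, 0, 0, 3, 0]]}}

```text
time: 26.13
tcp_pos: [662.5, -136.9, 196.2]
tcp_rot: [0.655, 0.756, 0.0, 0.001]
contact_force: [-0.1, 0.1, 0.8]
finger_gap: 0.762
grasp_force: 0.0
```

Emit:
{"op": "play_rows", "data": {"rows": [[6.5, -3, 0, 0, 0], [6.5, -3, 0, 0, 0], [6.5, -3, 0, 0, 0], [6.5, -3, 0, 0, 0], [6.5, -3, 0, 0, 0], [6.5, -3, 0, 0, 0], [6.5, -3, 0, 0, 0], [6.5, 0, 0, 0, 0], [6.5, 0, 0, 0, 0]]}}

```text
time: 26.88
tcp_pos: [451.4, -136.9, 193.7]
tcp_rot: [0.655, 0.756, 0.0, 0.001]
contact_force: [0.2, -0.0, -0.2]
finger_gap: 0.757
grasp_force: 0.0
```

Run:
```python
from h import *
t=capture("top");sc=capture("scene")
cv2.imwrite("pics/f.png",np.hstack([cv2.resize(sc[150:275,160:345],(400,270)),cv2.resize(t[120:230,230:393],(400,270))])[:,:,::-1])
g=t.max(2).astype(float)
for k,p,h in(("a",(631.5,70.5),53),("b",(642,1.1),69),("c",(652.3,-68.2),85),("d",(662,-137.2),101)):
    P=camera_params("top");E=P['extrinsics'];K=np.array([[P['fx'],0,P['cx']],[0,P['fy'],P['cy']],[0,0,1]])
    u=cv2.projectPoints(np.array([[*p,h]],float),cv2.Rodrigues(E[:3,:3])[0],E[:3,3],K,P['distortion'])[0].ravel()
    u0=u.round().astype(int);w=g[u0[1]-4:u0[1]+5,u0[0]-4:u0[0]+5]
    n,l,s,c=cv2.connectedComponentsWithStats((w>w.min()+.65*(w.max()-w.min())).astype(np.uint8))
    i=1+np.argmin(np.linalg.norm(c[1:]-4,axis=1));print(k,(plane("top",c[i]+u0-4,h)[:2]-p).round(1),s[i,4])
print(state()['contact_force'])
```

```text
a [-0.2  0.7] 24
b [-0.5  0.1] 27
c [-0.7 -0.1] 29
d [-1.4 -1.5] 32
[ 0.41796218 -0.07850501 -0.15672013]
```

View pics/f.png

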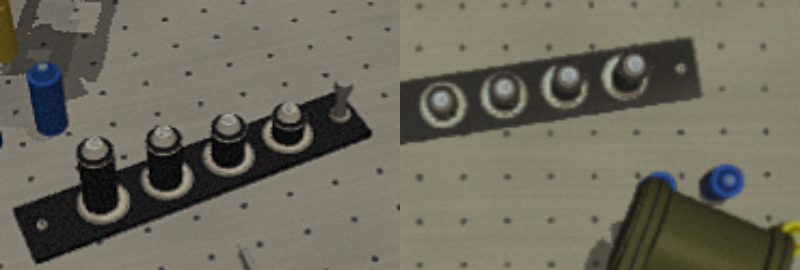

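All four stand upright, in height order from the post, within about 2 mm of their pad centres.

```bash
python3 -c "
from bench import *
print(sign_off())"
```

```text
the job is handed in; nothing more can be done
None
```

I placed all four objectives upright on the rail in height order, with the shortest next to the post. In the last top-camera picture each was within about 2 mm of its pad centre. The arm never went near the oil bottle, and I handed the job in after about 27 s of robot time; sign-off gave no verdict.

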